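# Stow the slicing disc and lock the disc caddy

## Task

Put the food-processor disc that stands in the little draining stand away in the empty slot of the disc caddy, upright between the tines next to the other disc. Then swing the caddy's bar fully home over both discs, and lock it: press the slotted stud at the bar's end down and turn it about a quarter turn clockwise until it springs back a little into its catch. Leave the other disc standing in its slot.

Things in the scene. Friction and masses are not known exactly. Their poses are not given: they have to be found in the camera images.
- slicing_disc_mid (a point): Centre of the loose disc to put away: a round flat food-processor slicing disc, 100 mm across, 10 mm thick, white plastic with steel faces and one short blade slot, 0.08 to 0.17 kg. It stands on edge in a one-slot grey draining stand (base 110 x 70 mm, steel tines 64 mm high). Its y axis is the normal of its flat faces; the top of its rim is 50 mm above this point.
- grating_disc_mid (a point): Centre of the other disc, same size and white plastic, with rings of small round holes in its steel face. It already stands in the used slot of the caddy and stays there.
- caddy: Disc caddy, fixed: white base 120 (x) x 235 (y) mm, steel tines 64 mm high, round pivot post at y = +85 mm, square receptacle post (48 mm wide, 112 mm high, steel keyhole plate on top) at y = -95 mm. Origin on the worktop, 7.5 mm to the +y side of the base's middle. y runs from the receptacle post to the pivot post, square to the discs' faces; x lies in the plane of the slots; z up.
- free_slot (a point): Where the slicing disc's centre comes to rest in the empty slot: caddy x = 0, y = -20 mm, 61 mm above the worktop; axes as the caddy's. Two pairs of tines, at x = -32 and +32 mm, 15 mm clear along y between the tines of a pair, flared to 23 mm at their tips 64 mm up; two low rails under the disc's edge centre it in x. Disc faces are square to y.
- used_slot (a point): The same point of the used slot, at caddy y = +32 mm; the grating disc stands there, so 42 mm are free between the two discs' faces.
- swing_bar (a joint): Angle of the aluminium swing bar (rad): 22 mm wide, underside 117 and top 127 mm up, swinging level about the pivot post. 0: fully home at its stop, along the caddy's -y over both discs, its end over the receptacle post. Positive: open, clockwise from above; 1.57 points to the caddy's -x. Starts at 1.25 to 1.6. Friction holds it where it is left; about 7 N at the knob moves it.
- bar_knob (a point): Middle of the round black knob on the bar (18 mm across, 26 mm high, from 14 mm to 40 mm above the bar's underside; this point is 144 mm above the worktop), 70 mm from the pivot axis. Grip or push it to swing the bar.
- bar_pivot (a point): Point on the bar's vertical pivot axis, at the height of the knob's middle.
- stud_wing (a point): Middle of the stud's grip wing at the bar's free end, 170 mm from the pivot axis: black, 40 mm long (this point's x), 12 mm thick (y), 26 mm high, a coin slot along its top, on a steel flange 36 mm across whose top is 13 mm below this point. When the stud is free this point is 162 mm above the worktop and the wing stands square across the bar.
- stud_press (a joint): Depth the stud is pressed down (m): 0 free, 0.015 bottom stop; spring 2 N at the top, 6 N at the bottom. Its toggle goes through the keyhole plate and into the catch only with the bar home (within 0.015 rad) and the stud unturned (within 0.15 rad). Once through, it turns only while pressed past 0.0115; in the catch it springs back up to about 0.0085 and is held there.
- stud_turn (a joint): Turn of the stud (rad): 0 at the start (wing across the bar), growing clockwise seen from above, stop at 1.52. The catch takes the toggle anywhere from 1.25 to the stop.
- slicing_disc: The same loose disc; its origin is its centre, axes as for point slicing_disc_mid.
There are look-alikes about, which are no part of the job. Leave any red or turquoise look-alike of the slicing_disc alone.

How it is judged:
On the way, in this order (a step that is already met when the one before it is completed fails the run):
1. the slicing disc stands released in the empty slot while the bar is still open (x of slicing_disc_mid in the frame of free_slot between -0.008 and 0.008 m and y of slicing_disc_mid in the frame of free_slot between -0.006 and 0.006 m and z of slicing_disc_mid in the frame of free_slot between -0.005 and 0.005 m and angle between the y axis of slicing_disc_mid and the y axis of free_slot, either way round below 0.15 rad and contact force between the fingers and slicing_disc below 0.3 N and value of joint swing_bar above 0.5 rad), for 0.2 s.
2. the bar is swung home (value of joint swing_bar below 0.04 rad), for 0.1 s.
3. the stud is pressed below its catch and turned (value of joint swing_bar below 0.04 rad and value of joint stud_press above 0.01 m and value of joint stud_turn above 0.5 rad).
At the end, for the whole second after the job is handed in: Slicing disc released, at rest in the empty slot (8 mm along, 6 mm across, 5 mm in height, 0.15 rad), grating disc still likewise in its own, bar home (under 0.04 rad), stud turned past 1.15 rad and resting in its catch at 6.5 to 10.5 mm depth (x of slicing_disc_mid in the frame of free_slot between -0.008 and 0.008 m and y of slicing_disc_mid in the frame of free_slot between -0.006 and 0.006 m and z of slicing_disc_mid in the frame of free_slot between -0.005 and 0.005 m and angle between the y axis of slicing_disc_mid and the y axis of free_slot, either way round below 0.15 rad and contact force between the fingers and slicing_disc below 0.3 N and x of grating_disc_mid in the frame of used_slot between -0.008 and 0.008 m and y of grating_disc_mid in the frame of used_slot between -0.006 and 0.006 m and z of grating_disc_mid in the frame of used_slot between -0.005 and 0.005 m and angle between the y axis of grating_disc_mid and the y axis of used_slot, either way round below 0.15 rad and value of joint swing_bar below 0.04 rad and value of joint stud_turn above 1.15 rad and value of joint stud_press between 0.0065 and 0.0105 m and linear speed of slicing_disc below 0.02 m/s); the robot touches nothing.
It also fails if it takes over 72 s, if anything falls off the work surface, if the arm or the gripper's body presses on something with over 40 N, if the wrist force passes 120 N, or if a joint passes its speed limit or range.

## Robot

A 6-joint arm with a two-finger parallel gripper is mounted at the origin on a cart in front of the work surface, level with it; the furniture and walls round the work are solid. World frame = base frame: x ahead of the robot, y to its left, z up, the work surface at z = 0. Lengths are in m, angles in rad, forces in N, time in s.
With the tool pointing down it reaches from about 0.3 to 0.775 m from the base axis. Payload 14.6 kg.
Tool frame: the origin (TCP) lies at the very end of the fingers, on their centre line; the grasp point (between the pads) lies 19 mm behind it (env.pinch_z is the distance from the TCP to the grasp point, in m); z points along the fingers, y is the line along which they close (so a half turn about z gives the same grasp; the last joint's range is limited). The gripper opens to 94 mm and grips with 3 to 60 N. Pads are 16 mm wide; open, the fingers measure 119 mm over their backs; the gripper's body (75 mm by 177 mm) begins 78 mm behind the grasp point.
Start: joints at [-1.319, 0.3, 1.521, -0, 1.321, -0.067], TCP at [0.172, -0.522, 0.205] pointing down, gripper open.
Joint ranges: [-3.03, 3.03], [-0.79, 2.21], [0.23, 2.52], [-1.04, 4.18], [0, 3.07], [-2.55, 2.55]. Speed limits (rad/s): [2.22, 2.22, 2.57, 3.14, 3.14, 3.14].

## Interface

Orientations are given as a 3x3 rotation matrix whose columns are the frame's x, y, z axes.
In Python, from cell import monitor, eyes, sign_off, env gives the robot as it stands.
- The arm moves only by the tool step_arm, never from a script. Its argument "rows" is a list of rows, each a list of 7 numbers: the shift along the tool's x, y, z as a fraction of full scale, then the turn, a rotation vector about the tool's x, y, z as a fraction of full scale, then the opening, from 0 (shut) to 1 (fully open). In form: [[dx, dy, dz, ax, ay, az, jaw], ...]. A call has 1 to 12 rows; each row is the pose to reach, as a shift and turn from the pose commanded when the call began, along the tool's axes at that moment; what a row does not reach only later rows make up. Full scale, the value 1, is 300 mm for a shift and 30 degrees for a turn. A row lasts 1/12 s, in which the tool goes at most 41.7 mm and 7.16 degrees, less where a joint would pass 70% of its speed; a pose out of reach is approached as far as the arm can. A call with a number of a shift or a turn outside -1 to 1 is refused whole. A call with a gripper value outside its range is refused whole. The fingers move at their own pace and stop on an object; "force" is the grip in N (left out, the last holds). Time passes only in rows, so rows that repeat a pose let the fingers close. It gives the time, the measured TCP pose, the force, the opening and the grip force at its end, in the units of the state.
- monitor.state(): the state, without advancing time (a new reading comes with each control period).
- eyes.snapshot(name): name is "side" or "top" or "wrist"; returns a dict with "color" (400x640x3 uint8, red, green, blue), "z_map" (400x640 float32, m along the optical axis (not along the pixel's ray), 0 where there is no reading), "mtx" (3x3 intrinsics, pixels), "view" (4x4, takes a point from world to camera coordinates); the wrist camera has in their place "mount" (4x4, takes a point from camera to tool coordinates, whose origin is the TCP and whose axes are the flange's). Camera axes: x right, y down, z forward; pixel columns grow to the right and rows downward; lengths in m; the calibration is good to about 2 mm. A picture is of the moment at which its call begins: read the wrist's pose just before it.
- sign_off(): hands the job in; it is judged then, once.
The state is a dict: "time_s": time; "joint_positions": joint angles; "qd": joint speeds; "joint_efforts": joint torques, N m; "tool_pos": TCP position; "eef_rot": TCP orientation; "wrist_force": force on the tool from outside, world axes, zero at the start; "wrist_torque": the same for the moment, N m; "opening": finger opening in m; "finger_force": force on a finger pad.
Only numpy, scipy, OpenCV 4.12 (cv2) and the standard library are available. Lean on these libraries where they do the work, as an engineer would, in place of code of your own. Each camera call takes 0.05 s, during which the arm holds its last target. There are 200 camera calls.

## Working session

There is one attempt and no reset: what is moved stays moved. The work goes in short steps, Python scripts to look and compute and a tool call to move; the robot and the scene stay as the last step left them, time stands still between calls to the robot, and variables do not carry over. Pictures are saved under pics/ and viewed, at most 10 in all, crops included, and the job is handed in when it is done.

Besides the shell and the picture viewer there is one more tool, called after "Call:" as name(argument=value, ...), one argument or row to a line, values as JSON. step_arm: Moves the arm, as the interface text tells. Shift numbers are shares of 300 mm and turn numbers shares of 30 degrees, none past 1 either way. Its arguments: {"type":"object","properties":{"rows":{"type":"array"},"force":{"type":"number"}},"required":["rows"]}

```bash
mkdir -p pics; ls; cat > h.py <<'E'
import numpy as np, cv2
from cell import monitor, eyes, sign_off, env
def snap(n):
    s=monitor.state(); d=eyes.snapshot(n)
    if n=='wrist':
        T=np.eye(4); T[:3,:3]=np.array(s['eef_rot']); T[:3,3]=s['tool_pos']
        C=T@np.array(d['mount'])
    else: C=np.linalg.inv(np.array(d['view']))
    d['C']=C; return d
def save(d,f): cv2.imwrite(f,d['color'][:,:,::-1])
def cloud(d):
    z=d['z_map']; K=np.array(d['mtx']); v,u=np.indices(z.shape)
    p=np.stack([(u-K[0,2])/K[0,0]*z,(v-K[1,2])/K[1,1]*z,z],-1)
    return p@d['C'][:3,:3].T+d['C'][:3,3]
def ray(d,uv,h):
    K=np.array(d['mtx']); r=d['C'][:3,:3]@np.array([(uv[0]-K[0,2])/K[0,0],(uv[1]-K[1,2])/K[1,1],1]); o=d['C'][:3,3]
    return o+r*(h-o[2])/r[2]
E
python3 - <<'E'
from h import *
s=monitor.state(); print(s['time_s'],s['tool_pos'],np.round(s['eef_rot'],3).tolist(),env.pinch_z)
for n in ['top','side']:
    d=snap(n); save(d,f'pics/{n}0.png'); np.savez(f'{n}0.npz',**d); print(n,np.round(d['C'],3).tolist(),d['mtx'])
E
```

```text
pics
0.0 [ 0.17233551 -0.52203203  0.20489274] [[0.95, 0.313, -0.0], [0.313, -0.95, 0.001], [0.0, -0.001, -1.0]] 0.0188
top [[-0.214, -0.928, 0.305, 0.014], [-0.977, 0.203, -0.07, -0.085], [0.003, -0.312, -0.95, 1.605], [0.0, 0.0, 0.0, 1.0]] [[427.98737971   0.         313.64188628]
 [  0.         427.98737971 205.09676319]
 [  0.           0.           1.        ]]
side [[0.866, -0.326, 0.38, 0.007], [-0.5, -0.592, 0.632, -1.017], [0.019, -0.737, -0.675, 0.975], [0.0, 0.0, 0.0, 1.0]] [[383.9808054    0.         312.57213734]
 [  0.         383.9808054  199.60200684]
 [  0.           0.           1.        ]]
```

View pics/top0.png

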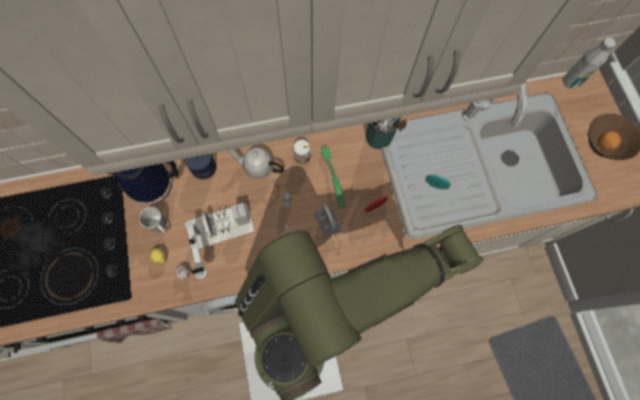

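View pics/side0.png

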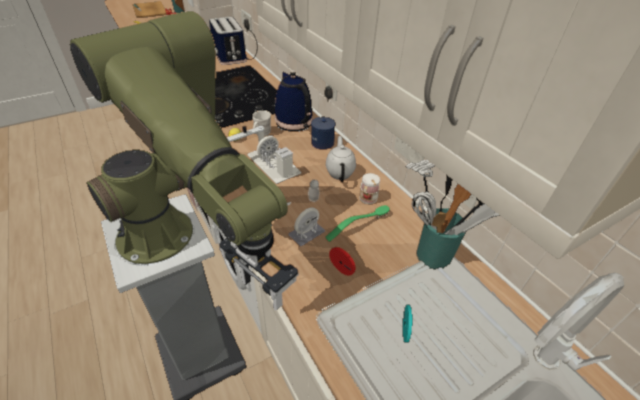

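Top view: the caddy is at (220,225) with its open bar reaching to (198,270). The grey stand with the white/steel disc is at (327,220). The red look-alike is at (376,204) and the turquoise one at (438,181). In the side view the stand disc is at (308,224), the caddy at (275,158), red at (342,261) and turquoise at (407,323). The one in the grey stand, white/steel, fits; I'll confirm it in a crop.

```bash
python3 - <<'E'
from h import *
t=cv2.imread('pics/top0.png'); s=cv2.imread('pics/side0.png')
a=cv2.resize(t[180:290,170:270],(400,440),interpolation=cv2.INTER_CUBIC); b=cv2.resize(t[190:245,300:350],(400,440),interpolation=cv2.INTER_CUBIC)
cv2.imwrite('pics/c1.png',np.hstack([a,b]))
a=cv2.resize(s[110:190,220:310],(450,400),interpolation=cv2.INTER_CUBIC); b=cv2.resize(s[190:270,280:350],(350,400),interpolation=cv2.INTER_CUBIC)
cv2.imwrite('pics/c2.png',np.hstack([a,b]))
E
```

```text
(no output)
```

View pics/c1.png

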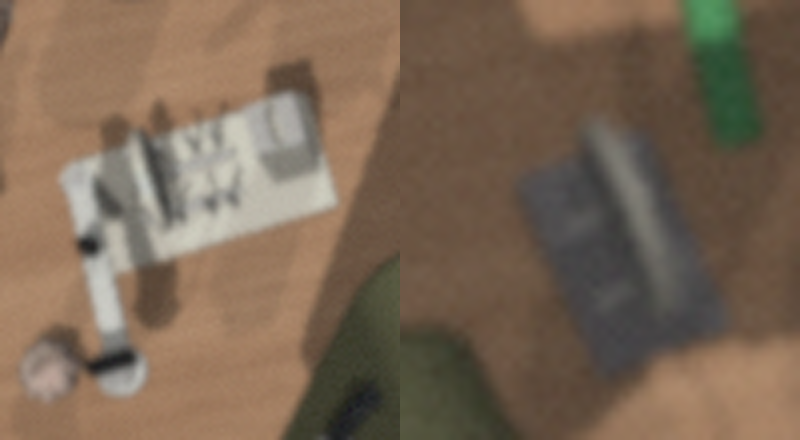

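View pics/c2.png

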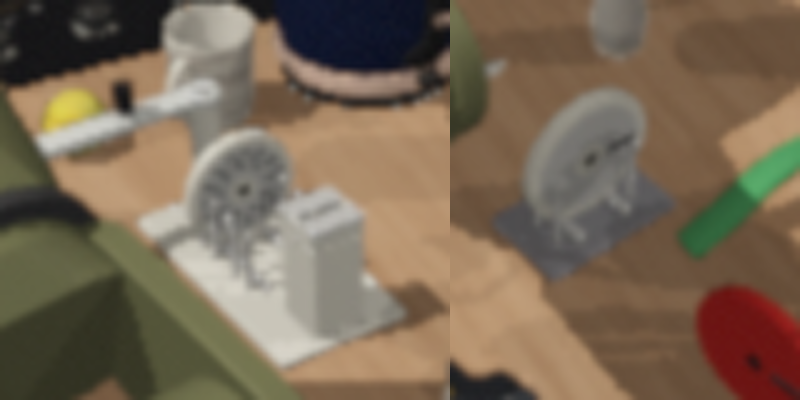

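c1/c2 confirm it. The slicing disc (one blade slot) stands in the grey stand at top (329,218). The caddy holds the grating disc beside its pivot post, with the empty tines next to the receptacle post. The bar is open toward the robot. Next I localise both from the top view.

```bash
python3 - <<'E'
from h import *
d=dict(np.load('top0.npz'))
def c(u,v,h): return ray(d,(170+u/4,180+v/4),h)
def s(u,v,h): return ray(d,(300+u/8,190+v/8),h)
r=lambda x:np.round(x,4).tolist()
P=[c(62,175,.008),c(290,90,.008),c(337,205,.008),c(115,272,.008)]
print('base',[r(p) for p in P],'len',[np.linalg.norm(P[i]-P[(i+1)%4]) for i in range(4)])
print('rec top',r(c(280,120,.112)),'pivot',r(c(75,172,.127)),'knob',r(c(88,244,.157)),'wing',r(c(112,360,.175)))
print('stand',[r(s(*q,.008)) for q in [(517-400,185),(600-400,375),(725-400,325),(640-400,130)]])
print('disc top rim ends',r(s(595-400,125,.08)),r(s(670-400,300,.08)))
X=cloud(d); 
m=X[190:245,300:350].reshape(-1,3); m=m[(m[:,2]>.06)&(m[:,2]<.14)]; 
print(len(m),m.min(0),m.max(0),m.mean(0)); print(np.linalg.svd(m[:,:2]-m[:,:2].mean(0),full_matrices=0)[2])
d=dict(np.load('side0.npz')); X=cloud(d)
m=X[205:245,290:328].reshape(-1,3); m=m[(m[:,2]>.05)&(m[:,2]<.14)]
print('side',len(m),m.min(0),m.max(0),m.mean(0)); print(np.linalg.svd(m-m.mean(0),full_matrices=0)[2])
E
```

```text
base [[0.5577, 0.2987, 0.008], [0.5963, 0.0692, 0.008], [0.4714, 0.0441, 0.008], [0.4517, 0.2613, 0.008]] len [np.float64(0.23270493151824), np.float64(0.12740975210362254), np.float64(0.21806335614779118), np.float64(0.11241664497342126)]
rec top [0.5318, 0.0728, 0.112] pivot [0.5175, 0.2584, 0.127] knob [0.4404, 0.2486, 0.157] wing [0.3318, 0.2375, 0.175]
stand [[0.4931, -0.1985, 0.008], [0.3916, -0.2169, 0.008], [0.4029, -0.2812, 0.008], [0.5078, -0.2636, 0.008]]
disc top rim ends [0.4925, -0.2354, 0.08] [0.4023, -0.2504, 0.08]
124 [ 0.40168598 -0.26013381  0.06035414] [ 0.4970539  -0.21890216  0.11484082] [ 0.44361765 -0.23849033  0.08950124]
[[-0.97938863 -0.20198493]
 [-0.20198493  0.97938863]]
side 332 [ 0.40195504 -0.26451415  0.05040547] [ 0.50065077 -0.23303252  0.11516412] [ 0.44707066 -0.24667562  0.08101448]
[[-0.98769116 -0.15641167  0.00124754]
 [-0.01006311  0.07150057  0.99738979]
 [-0.1560926   0.98510053 -0.07219447]]
```

Call:
step_arm(
  rows=[
    [0.5,-0.25,-0.15,0,0,0.28,1],
    [1,-0.5,-0.15,0,0,0.28,1],
    [1,-0.5,-0.15,0,0,0.28,1],
    [1,-0.5,-0.15,0,0,0.28,1],
    [1,-0.5,-0.15,0,0,0.28,1],
    [1,-0.5,-0.15,0,0,0.28,1],
    [1,-0.5,-0.15,0,0,0.28,1],
    [1,-0.5,-0.15,0,0,0.28,1],
    [1,-0.5,-0.15,0,0,0.28,1],
    [1,-0.5,-0.15,0,0,0.28,1],
  ],
)

```text
time_s: 0.93
tool_pos: [0.4115, -0.2842, 0.2504]
eef_rot: [[0.985, 0.175, -0.0], [0.175, -0.985, 0.0], [-0.0, -0.0, -1.0]]
wrist_force: [-0.1, -1.4, -0.2]
opening: 0.0941
finger_force: 0.0
```

```bash
python3 - <<'E'
from h import *
s=monitor.state(); print(s['time_s'],s['tool_pos'],np.round(s['eef_rot'],3).tolist())
d=snap('wrist'); save(d,'pics/w1.png'); np.savez('w1.npz',**d); print(np.round(d['mount'],3).tolist(),d['mtx'][0])
X=cloud(d); m=X.reshape(-1,3); ok=d['z_map'].reshape(-1)>0
m=m[ok&(m[:,2]>.066)&(m[:,2]<.13)&(abs(m[:,0]-.447)<.09)&(abs(m[:,1]+.243)<.06)]
print(len(m),np.percentile(m,[1,50,99],axis=0),m.mean(0)); print(np.linalg.svd(m-m.mean(0),full_matrices=0)[2])
E
```

```text
0.9333 [ 0.41150281 -0.28420637  0.25041413] [[0.985, 0.175, -0.0], [0.175, -0.985, 0.0], [-0.0, -0.0, -1.0]]
[[0.0, -0.958, -0.286, 0.082], [1.0, 0.0, -0.0, -0.0], [0.0, -0.286, 0.958, -0.18], [0.0, 0.0, 0.0, 1.0]] [282.01379709   0.         318.10384459]
957 [[ 0.40608846 -0.25636176  0.06636561]
 [ 0.45486623 -0.24189587  0.10148309]
 [ 0.49716369 -0.22634473  0.11208811]] [ 0.45384308 -0.2417832   0.09654936]
[[-0.98276038 -0.17687959  0.05381124]
 [-0.03875752 -0.08748869 -0.99541126]
 [-0.18077581  0.98033634 -0.07912501]]
```

View pics/w1.png

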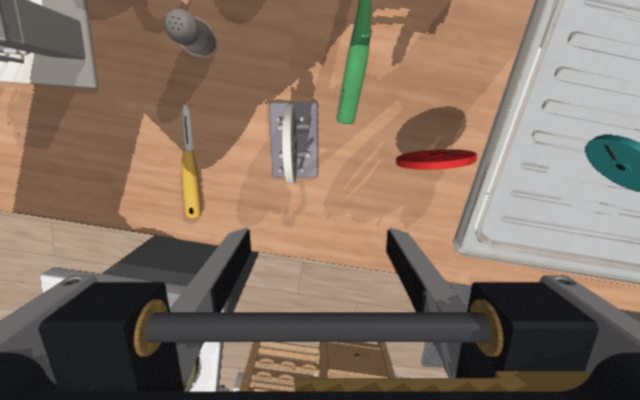

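Wrist view: the disc stands at (289,143) in the grey stand, with red at (437,160) and turquoise at (615,160). The caddy corner shows at top left. I go down over the disc.

Call:
step_arm(
  rows=[
    [0.154,-0.115,0.1,0,0,0,1],
    [0.154,-0.115,0.2,0,0,0,1],
    [0.154,-0.115,0.3,0,0,0,1],
    [0.154,-0.115,0.4,0,0,0,1],
    [0.154,-0.115,0.5,0,0,0,1],
    [0.154,-0.115,0.57,0,0,0,1],
    [0.154,-0.115,0.57,0,0,0,1],
    [0.154,-0.115,0.57,0,0,0,1],
  ],
)

```text
time_s: 1.65
tool_pos: [0.4488, -0.2449, 0.0792]
eef_rot: [[0.985, 0.17, -0.002], [0.17, -0.985, 0.001], [-0.002, -0.001, -1.0]]
wrist_force: [0.2, 0.2, 1.4]
opening: 0.094
finger_force: 0.0
```

```bash
python3 - <<'E'
from h import *
s=monitor.state(); print(s['time_s'],s['tool_pos'],np.round(s['eef_rot'],3).tolist())
d=snap('wrist'); np.savez('w2.npz',**d); X=cloud(d); m=X.reshape(-1,3); ok=d['z_map'].reshape(-1)>0
m=m[ok&(m[:,2]>.07)&(m[:,2]<.125)&(abs(m[:,0]-.447)<.08)&(abs(m[:,1]+.242)<.03)]
T=(m-s['tool_pos'])@np.array(s['eef_rot']); print(np.percentile(T,[1,50,99],axis=0),len(m))
t=T[m[:,2]>m[:,2].max()-.012]; print('rim',t.mean(0),t.min(0),t.max(0)); save(d,'pics/w2.png')
E
```

```text
1.65 [ 0.44880159 -0.24487852  0.07917078] [[0.985, 0.17, -0.002], [0.17, -0.985, 0.001], [-0.002, -0.001, -1.0]]
[[-0.03323059 -0.00874415 -0.03294952]
 [ 0.01790294 -0.00385598 -0.02678311]
 [ 0.0503477   0.00143797  0.00581676]] 2246
rim [ 0.00696562 -0.00370949 -0.02873247] [-0.02874627 -0.0087941  -0.03371158] [ 0.03340875  0.00147482 -0.02169935]
```

View pics/w2.png

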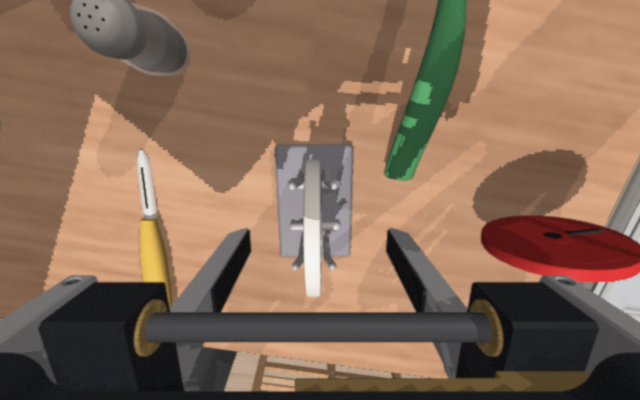

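The disc's rim is centred between the fingers at (313,225), about 4 mm off in x and y. I correct that and grip.

Call:
step_arm(
  rows=[
    [0.013,-0.0125,0.02,0,0,0,1],
    [0.013,-0.0125,0.02,0,0,0,0.05],
    [0.013,-0.0125,0.02,0,0,0,0.05],
    [0.013,-0.0125,0.02,0,0,0,0.05],
    [0.013,-0.0125,0.02,0,0,0,0.05],
    [0.013,-0.0125,0.02,0,0,0,0.05],
    [0.013,-0.0125,0.02,0,0,0,0.05],
    [0.013,-0.0125,0.02,0,0,0,0.05],
    [0.013,-0.0125,0.02,0,0,0,0.05],
  ],
  force=25,
)

```text
time_s: 2.45
tool_pos: [0.4531, -0.2395, 0.0735]
eef_rot: [[0.985, 0.171, 0.0], [0.171, -0.985, -0.0], [0.0, 0.0, -1.0]]
wrist_force: [0.1, 0.1, 0.1]
opening: 0.0441
finger_force: 0.0
```

Call:
step_arm(
  rows=[
    [0,0,0,0,0,0,0.0],
    [0,0,0,0,0,0,0.0],
    [0,0,0,0,0,0,0.0],
    [0,0,0,0,0,0,0.0],
    [0,0,0,0,0,0,0.0],
    [0,0,0,0,0,0,0.0],
    [0,0,0,0,0,0,0.0],
    [0,0,0,0,0,0,0.0],
  ],
)

```text
time_s: 3.12
tool_pos: [0.453, -0.2395, 0.0734]
eef_rot: [[0.985, 0.171, -0.0], [0.171, -0.985, 0.0], [-0.0, -0.0, -1.0]]
wrist_force: [0.2, 0.3, -0.3]
opening: 0.0097
finger_force: 25.0
```

Call:
step_arm(
  rows=[
    [0,0,-0.12,0,0,0,0],
    [0,0,-0.25,0,0,0,0],
    [0,0,-0.38,0,0,0,0],
    [0.03,-0.1,-0.5,0,0,0,0],
    [0.06,-0.22,-0.6,0,0,0,0],
    [0.1,-0.35,-0.7,0,0,0,0],
    [0.13,-0.48,-0.7,0,0,0,0],
    [0.13,-0.61,-0.7,0,0,0,0],
    [0.13,-0.74,-0.7,0,0,0,0],
    [0.13,-0.87,-0.7,0,0,0,0],
    [0.13,-1.0,-0.7,0,0,0,0],
    [0.13,-1.0,-0.7,0,0,0,0],
  ],
)

```text
time_s: 4.12
tool_pos: [0.4388, 0.0674, 0.2837]
eef_rot: [[0.984, 0.176, 0.0], [0.176, -0.984, 0.001], [0.0, -0.001, -1.0]]
wrist_force: [0.2, -0.4, -0.6]
opening: 0.0099
finger_force: 25.0
```

Call:
step_arm(
  rows=[
    [0,0,0,0,0,0,0],
    [0,0,0,0,0,0,0],
    [0,0,0,0,0,0,0],
  ],
)

```text
time_s: 4.37
tool_pos: [0.4403, 0.0617, 0.2833]
eef_rot: [[0.985, 0.17, -0.0], [0.17, -0.985, -0.0], [-0.0, 0.0, -1.0]]
wrist_force: [-0.2, -0.6, -0.9]
opening: 0.0096
finger_force: 25.0
```

```bash
python3 - <<'E'
from h import *
s=monitor.state(); print(s['time_s'],s['tool_pos'],np.round(s['eef_rot'],3).tolist(),s['opening'])
d=snap('wrist'); np.savez('w3.npz',**d); save(d,'pics/w3.png')
E
```

```text
4.3667 [0.44027602 0.0617008  0.28334159] [[0.985, 0.17, -0.0], [0.17, -0.985, -0.0], [-0.0, 0.0, -1.0]] 0.009569859808572702
```

View pics/w3.png

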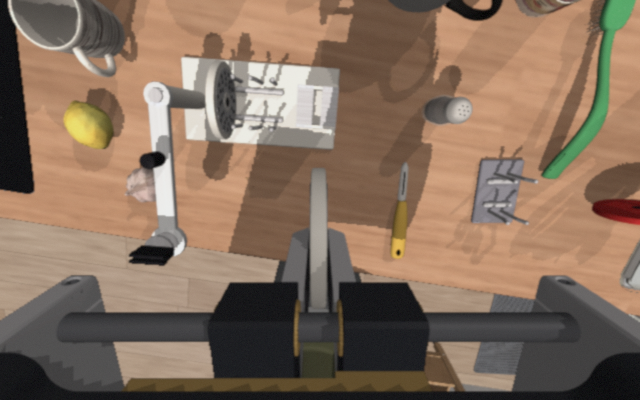

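Wrist view: the caddy base spans about (183,57)-(340,149), with the receptacle top at (315,104), the tines at (262,100) and the pivot end of the bar at (156,95). The knob is at (152,160) and the wing at (152,254). The disc is held.

```bash
python3 - <<'E'
from h import *
d=dict(np.load('w3.npz')); X=cloud(d); z=X[...,2]; img=d['color'].astype(int)
def box(mask,name,k=5):
    n,l,st,c=cv2.connectedComponentsWithStats(mask.astype(np.uint8)); 
    i=1+np.argmax(st[1:,4]); p=X[l==i]; r=cv2.minAreaRect((p[:,:2]*1000).astype(np.float32))
    print(name,len(p),p.mean(0).round(4),'rect',np.round(r[0],1),np.round(r[1],1),round(r[2],2),'z',np.percentile(p[:,2],[5,50,95]).round(4)); return p
R=np.zeros(z.shape,bool)
def reg(u0,u1,v0,v1):
    R=np.zeros(z.shape,bool); R[v0:v1,u0:u1]=1; return R
box(reg(285,345,60,155)&(z>.1)&(z<.125),'rec')
white=(img.min(-1)>150)
b=reg(175,345,50,155)&(z>.002)&(z<.02)&white; box(b,'base')
# base right/lower/upper edges by ray from white mask
w=(white&reg(175,345,50,155)).astype(np.uint8)
box(reg(140,190,70,255)&(z>.11)&(z<.133),'bar')
box(reg(135,170,148,172)&(z>.138)&(z<.175),'knob')
box(reg(125,180,235,270)&(z>.155)&(z<.19)&(img.max(-1)<60),'wing')
t=X[reg(232,285,60,140)&(z>.03)&(z<.08)]; print('tines',len(t),t.min(0),t.max(0))
g=X[reg(200,240,55,140)&(z>.09)&(z<.125)]; r=cv2.minAreaRect((g[:,:2]*1000).astype(np.float32)); print('grating',g.mean(0),r)
for uv,h in [((156,95),.127),((315,104),.112)]: print(ray(d,uv,h).round(4))
E
```

```text
rec 1437 [0.5299 0.0792 0.1122] rect [529.4  79.1] [48.  47.9] 5.85 z [0.1109 0.1123 0.1136]
base 3736 [0.5292 0.1486 0.0088] rect [527.1 149.7] [117.3 179.3] 15.84 z [0.0068 0.0084 0.0145]
bar 3495 [0.4326 0.2476 0.1267] rect [419.4 251.9] [212.7  41.4] 7.36 z [0.1213 0.1272 0.1297]
knob 336 [0.443  0.2487 0.1529] rect [442.  250.5] [16.5 17. ] 81.74 z [0.1403 0.1562 0.1583]
wing 616 [0.3352 0.2395 0.1692] rect [333.3 241.6] [11.6 39.9] 5.43 z [0.1568 0.1711 0.1762]
tines 333 [0.47399885 0.13364524 0.03007393] [0.55743319 0.20420731 0.06886748]
grating [0.5175227  0.20334383 0.10282974] ((516.4661865234375, 204.4161376953125), (80.79498291015625, 11.161792755126953), 5.757397174835205)
[0.511  0.2586 0.127 ]
[0.5323 0.0817 0.112 ]
```

```bash
python3 - <<'E'
from h import *
from scipy.optimize import least_squares
d=dict(np.load('w3.npz')); M=np.array(d['mount']); K=d['mtx']; z=d['z_map']; v,u=np.indices(z.shape)
p=np.stack([(u-K[0,2])/K[0,0]*z,(v-K[1,2])/K[1,1]*z,z],-1)@M[:3,:3].T+M[:3,3]
m=(z>0)&(abs(p[...,1])<.012)&(v>160)&(v<312)&(u>303)&(u<332)&(p[...,2]>-.05)&(p[...,2]<.07)
q=p[m]; print(len(q),np.percentile(q,[1,50,99],axis=0).round(4))
f=lambda c:np.hypot(q[:,0]-c[0],q[:,2]-c[1])-.05
r=least_squares(f,[0,.01],loss='soft_l1',f_scale=.001); print('centre x,z',r.x,'rms',np.sqrt(np.mean(r.fun**2)))
for a,b in [(-.02,0),(0,.02),(.02,.035),(.035,.045)]:
    k=(q[:,0]>a)&(q[:,0]<b); print(a,k.sum(),np.percentile(q[k,1],[3,97]).round(4),q[k,2].min().round(4)) if k.any() else 0
E
```

```text
2816 [[-0.0362 -0.0086 -0.0478]
 [ 0.0102 -0.0004 -0.0319]
 [ 0.0464  0.0071  0.0104]]
centre x,z [-0.00335567  0.01229868] rms 0.005972213697590582
-0.02 478 [-0.005   0.0048] -0.0392
0 1038 [-0.0085  0.0071] -0.05
0.02 588 [-0.0051  0.0051] -0.0339
0.035 379 [-0.0048  0.0045] -0.0216
```

Call:
step_arm(
  rows=[
    [0.08,-0.06,0,0,0,0.132,0],
    [0.16,-0.125,0,0,0,0.132,0],
    [0.25,-0.19,0,0,0,0.132,0],
    [0.331,-0.254,0,0,0,0.132,0],
    [0.331,-0.254,0.1,0,0,0.132,0],
    [0.331,-0.254,0.2,0,0,0.132,0],
    [0.331,-0.254,0.3,0,0,0.132,0],
    [0.331,-0.254,0.4,0,0,0.132,0],
    [0.331,-0.254,0.444,0,0,0.132,0],
    [0.331,-0.254,0.444,0,0,0.132,0],
    [0.331,-0.254,0.444,0,0,0.132,0],
  ],
)

```text
time_s: 5.33
tool_pos: [0.5252, 0.1537, 0.1502]
eef_rot: [[0.995, 0.101, -0.001], [0.101, -0.995, -0.0], [-0.001, 0.0, -1.0]]
wrist_force: [0.0, -0.4, -0.6]
opening: 0.01
finger_force: 25.0
```

```bash
python3 - <<'E'
from h import *
s=monitor.state(); print(s['time_s'],s['tool_pos'],np.round(s['eef_rot'],4).tolist(),s['opening'])
d=snap('wrist'); np.savez('w4.npz',**d); save(d,'pics/w4.png')
E
```

```text
5.3333 [0.52522482 0.15372833 0.15024974] [[0.9949, 0.1013, -0.0008], [0.1013, -0.9949, -0.0002], [-0.0008, 0.0002, -1.0]] 0.00997756396295182
```

View pics/w4.png

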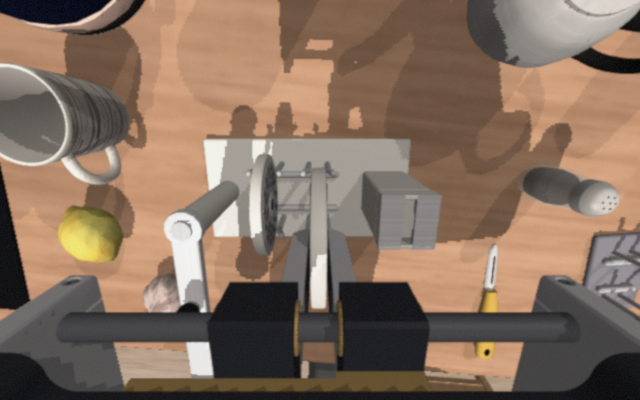

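The disc (318,235) hovers over the empty slot, between the grating disc (263,205) and the receptacle (400,210). One quick alignment check against the receptacle and grating disc before lowering.

```bash
python3 - <<'E'
from h import *
d=dict(np.load('w4.npz')); X=cloud(d); z=X[...,2]
def q(n,u0,u1,v0,v1,a,b):
    p=X[v0:v1,u0:u1].reshape(-1,3); p=p[(p[:,2]>a)&(p[:,2]<b)]
    r=cv2.minAreaRect((p[:,:2]*1000).astype(np.float32)); print(n,len(p),np.round(r[0],1),np.round(r[1],1),round(r[2],2)); return np.array(r[0])
R=q('rec',355,445,160,255,.108,.117); G=q('grat',245,282,150,260,.095,.12); D=q('disc',306,332,160,230,.1,.2)
y=np.array([-.1017,.9948]); print('slot from rec',R+75*y,'from grat',G-52*y)
p=X[140:235,270:350].reshape(-1,3); p=p[(p[:,2]>.045)&(p[:,2]<.075)]; c=(p[:,:2]-[.5218,.1533])@np.array([[.9948,-.1017],[.1017,.9948]]); print('tines local',len(c),np.histogram(c[:,1],np.arange(-.03,.04,.004)))
E
```

```text
rec 2822 [530.   79.3] [48.1 48.6] 6.15
grat 1112 [517.4 205. ] [74.7 10.9] 6.41
disc 1079 [552.5 156.3] [39. 17.] 5.24
slot from rec [522.35095459 153.86561523] from grat [522.71167881 153.23123069]
tines local 585 (array([ 0,  0,  0, 14, 44, 17,  0,  0,  0, 10, 47, 20,  0,  0,  0,  0, 30]), array([-0.03 , -0.026, -0.022, -0.018, -0.014, -0.01 , -0.006, -0.002,
        0.002,  0.006,  0.01 ,  0.014,  0.018,  0.022,  0.026,  0.03 ,
        0.034,  0.038]))
```

Call:
step_arm(
  rows=[
    [0.001,0,0.05,0,0,0,0],
    [0.001,0,0.1,0,0,0,0],
    [0.001,0,0.15,0,0,0,0],
    [0.001,0,0.19,0,0,0,0],
    [0.001,0,0.22,0,0,0,0],
    [0.001,0,0.24,0,0,0,0],
    [0.001,0,0.255,0,0,0,0],
    [0.001,0,0.255,0,0,0,0],
  ],
)

```text
time_s: 6.05
tool_pos: [0.5254, 0.1548, 0.0738]
eef_rot: [[0.995, 0.103, 0.001], [0.103, -0.995, 0.0], [0.001, -0.0, -1.0]]
wrist_force: [-0.3, 0.4, -0.4]
opening: 0.0098
finger_force: 25.0
```

Call:
step_arm(
  rows=[
    [0,0,0.004,0,0,0,0],
    [0,0,0.007,0,0,0,0],
    [0,0,0.007,0,0,0,0],
    [0,0,0.007,0,0,0,0],
  ],
)

```text
time_s: 6.38
tool_pos: [0.5257, 0.155, 0.0733]
eef_rot: [[0.995, 0.103, 0.002], [0.103, -0.995, 0.0], [0.002, -0.0, -1.0]]
wrist_force: [-3.8, -0.9, 12.1]
opening: 0.0101
finger_force: 25.0
```

Call:
step_arm(
  rows=[
    [0,0,0.002,0,0,0,0.3],
    [0,0,0.002,0,0,0,0.3],
    [0,0,0.002,0,0,0,0.3],
    [0,0,0,0,0,0,0.3],
    [0,0,-0.08,0,0,0,0.3],
    [0,0,-0.2,0,0,0,0.3],
    [0,0,-0.33,0,0,0,0.3],
    [0,0,-0.45,0,0,0,0.3],
    [0,0,-0.55,0,0,0,0.3],
    [0,0,-0.55,0,0,0,0.3],
  ],
)

```text
time_s: 7.22
tool_pos: [0.5269, 0.1552, 0.2431]
eef_rot: [[0.995, 0.103, 0.009], [0.103, -0.995, 0.002], [0.009, -0.001, -1.0]]
wrist_force: [0.1, 0.0, 0.2]
opening: 0.0276
finger_force: 0.0
```

```bash
python3 - <<'E'
from h import *
from scipy.optimize import least_squares
s=monitor.state(); print(s['time_s'],s['tool_pos'],s['opening'],s['finger_force'])
d=snap('wrist'); np.savez('w5.npz',**d); save(d,'pics/w5.png'); X=cloud(d); S=np.array([.5222,.1537]); A=np.array([[.9948,-.1017],[.1017,.9948]])
L=X.copy(); L[...,:2]=(X[...,:2]-S)@A
for n,y in [('slic',0),('grat',.052)]:
    q=L[(abs(L[...,1]-y)<.012)&(L[...,2]>.07)&(L[...,2]<.125)&(abs(L[...,0])<.06)]
    t=q[q[:,2]>q[:,2].max()-.02]; a=np.polyfit(t[:,0],t[:,1],1)
    rim=q[abs(q[:,1]-np.median(t[:,1]))<.004]
    r=least_squares(lambda c:np.hypot(rim[:,0]-c[0],rim[:,2]-c[1])-.05,[0,.061],loss='soft_l1',f_scale=.001)
    print(n,len(q),'y range',np.percentile(t[:,1],[2,98]).round(4),'yaw',a[0].round(3),'zmax',q[:,2].max().round(4),'xz',r.x.round(4),'x range',np.percentile(q[:,0],[1,99]).round(4))
E
```

```text
7.2167 [0.52686236 0.15523621 0.24313086] 0.027618765995136976 0.0
slic 655 y range [-0.0042  0.0052] yaw -0.002 zmax 0.1127 xz [-0.0005  0.0612] x range [-0.0414  0.0475]
grat 896 y range [0.0465 0.0566] yaw 0.008 zmax 0.1131 xz [-0.0005  0.061 ] x range [-0.0422  0.0472]
```

View pics/w5.png

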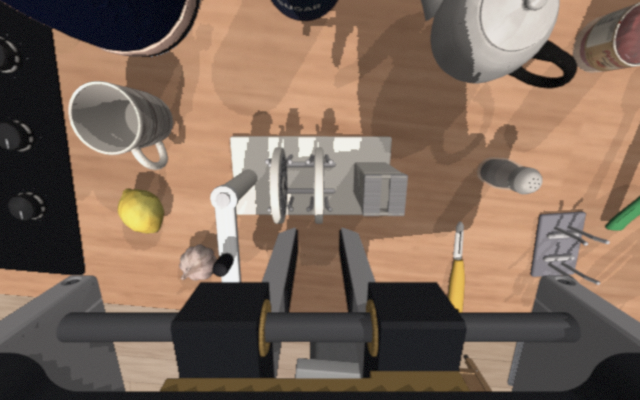

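Both discs stand well in their slots (z 0.0612/0.0610, yaw error under 0.01). The knob is seen at (222,264). I move over the knob.

Call:
step_arm(
  rows=[
    [-0.08,-0.11,0,0,0,0,0.5],
    [-0.16,-0.23,0,0,0,0,0.5],
    [-0.246,-0.347,0,0,0,0,0.5],
    [-0.246,-0.347,0.08,0,0,0,0.5],
    [-0.246,-0.347,0.16,0,0,0,0.5],
    [-0.246,-0.347,0.2,0,0,0,0.5],
    [-0.246,-0.347,0.2,0,0,0,0.5],
  ],
)

```text
time_s: 7.85
tool_pos: [0.4393, 0.2503, 0.173]
eef_rot: [[0.995, 0.103, -0.005], [0.103, -0.995, -0.003], [-0.006, 0.002, -1.0]]
wrist_force: [-0.6, 0.0, -0.9]
opening: 0.0471
finger_force: 0.0
```

```bash
python3 - <<'E'
from h import *
s=monitor.state(); print(s['time_s'],np.round(s['joint_positions'],3),s['tool_pos'],np.round(s['eef_rot'],3).tolist(),s['opening'])
d=snap('wrist'); np.savez('w6.npz',**d); save(d,'pics/w6.png'); X=cloud(d); z=X[...,2]
R=np.array(s['eef_rot'])
m=(z>.138)&(z<.165)&(abs(X[...,0]-.442)<.03)&(abs(X[...,1]-.251)<.02); p=X[m]
print('knob',len(p)); 
if len(p): r=cv2.minAreaRect((p[:,:2]*1000).astype(np.float32)); print(r,((np.array([*np.array(r[0])/1000,.15])-s['tool_pos'])@R).round(4))
E
```

```text
7.85 [ 0.445  0.235  1.682 -0.     1.231  1.913] [0.43934953 0.25025827 0.17295912] [[0.995, 0.103, -0.005], [0.103, -0.995, -0.003], [-0.006, 0.002, -1.0]] 0.04710338235120406
knob 554
((442.3643493652344, 252.20077514648438), (16.861454010009766, 17.44757080078125), 17.46656608581543) [ 0.0033 -0.0017  0.0229]
```

Call:
step_arm(
  rows=[
    [0.009,-0.006,0.05,0,0,0,0.5],
    [0.009,-0.006,0.1,0,0,0,0.5],
    [0.009,-0.006,0.14,0,0,0,0.5],
    [0.009,-0.006,0.14,0,0,0,0.1],
    [0.009,-0.006,0.14,0,0,0,0.1],
    [0.009,-0.006,0.14,0,0,0,0.1],
    [0.009,-0.006,0.14,0,0,0,0.1],
    [0.009,-0.006,0.14,0,0,0,0.1],
    [0.009,-0.006,0.14,0,0,0,0.1],
    [0.009,-0.006,0.14,0,0,0,0.1],
    [0.009,-0.006,0.14,0,0,0,0.1],
  ],
  force=25,
)

```text
time_s: 8.82
tool_pos: [0.4439, 0.2528, 0.1355]
eef_rot: [[0.995, 0.103, 0.001], [0.103, -0.995, 0.0], [0.001, -0.0, -1.0]]
wrist_force: [-0.9, -2.6, 5.9]
opening: 0.0172
finger_force: 25.0
```

Call:
step_arm(
  rows=[
    [0.001,0.02,-0.008,0,0,-0.167,0.1],
    [0.0035,0.0405,-0.008,0,0,-0.333,0.1],
    [0.008,0.06,-0.008,0,0,-0.5,0.1],
    [0.014,0.08,-0.008,0,0,-0.667,0.1],
    [0.022,0.099,-0.008,0,0,-0.833,0.1],
    [0.031,0.117,-0.008,0,0,-1,0.1],
    [0.031,0.117,-0.008,0,0,-1,0.1],
  ],
)

```text
time_s: 9.4
tool_pos: [0.4559, 0.2185, 0.1359]
eef_rot: [[0.807, 0.59, -0.002], [0.59, -0.808, -0.0], [-0.002, -0.001, -1.0]]
wrist_force: [1.7, -0.8, -14.4]
opening: 0.0174
finger_force: 25.0
```

Call:
step_arm(
  rows=[
    [0.001,0.02,0.005,0,0,-0.167,0.1],
    [0.0035,0.0405,0.005,0,0,-0.333,0.1],
    [0.008,0.06,0.005,0,0,-0.5,0.1],
    [0.014,0.08,0.005,0,0,-0.667,0.1],
    [0.022,0.099,0.005,0,0,-0.833,0.1],
    [0.031,0.117,0.005,0,0,-1,0.1],
    [0.031,0.117,0.005,0,0,-1,0.1],
  ],
)

```text
time_s: 9.98
tool_pos: [0.4843, 0.1953, 0.1358]
eef_rot: [[0.406, 0.914, -0.002], [0.914, -0.406, -0.001], [-0.002, -0.001, -1.0]]
wrist_force: [-5.1, -5.5, 2.5]
opening: 0.0172
finger_force: 25.0
```

Call:
step_arm(
  rows=[
    [0.001,0.02,0,0,0,-0.167,0.1],
    [0.0035,0.0405,0,0,0,-0.333,0.1],
    [0.008,0.06,0,0,0,-0.5,0.1],
    [0.014,0.08,0,0,0,-0.667,0.1],
    [0.022,0.099,0,0,0,-0.833,0.1],
    [0.028,0.108,0,0,0,-0.93,0.1],
    [0.03,0.115,0,0,0,-0.98,0.1],
    [0.03,0.115,0,0,0,-0.98,0.1],
  ],
)

```text
time_s: 10.65
tool_pos: [0.5192, 0.1895, 0.1358]
eef_rot: [[-0.092, 0.996, -0.002], [0.996, 0.092, -0.001], [-0.001, -0.002, -1.0]]
wrist_force: [-6.1, -5.8, 2.6]
opening: 0.0172
finger_force: 25.0
```

Call:
step_arm(
  rows=[
    [0,0.005,0,0,0,0,0.1],
    [0,0.01,0,0,0,0,0.1],
    [0,0.01,0,0,0,0,0.1],
    [0,0.01,0,0,0,0,0.1],
  ],
)

```text
time_s: 10.98
tool_pos: [0.5197, 0.1893, 0.1356]
eef_rot: [[-0.09, 0.996, -0.008], [0.996, 0.09, -0.003], [-0.002, -0.008, -1.0]]
wrist_force: [-26.1, -10.6, 13.5]
opening: 0.0172
finger_force: 25.0
```

Call:
step_arm(
  rows=[
    [0,-0.01,0,0,0,0,0.45],
    [0,-0.01,0,0,0,0,0.45],
    [0,-0.01,0,0,0,0,0.45],
    [0,-0.01,-0.13,0,0,0,0.45],
    [0,-0.01,-0.26,0,0,-0.2,0.45],
    [-0.08,0,-0.36,0,0,-0.4,0.45],
    [-0.17,0,-0.36,0,0,-0.6,0.45],
    [-0.26,0,-0.36,0,0,-0.8,0.45],
    [-0.336,0,-0.36,0,0,-1,0.45],
    [-0.336,0,-0.36,0,0,-1,0.45],
  ],
)

```text
time_s: 11.82
tool_pos: [0.5326, 0.0869, 0.2439]
eef_rot: [[-0.581, 0.814, 0.001], [0.814, 0.581, -0.001], [-0.001, 0.0, -1.0]]
wrist_force: [-0.2, -0.9, -0.2]
opening: 0.0421
finger_force: 0.0
```

Call:
step_arm(
  rows=[
    [0,0,0,0,0,-0.22,0.45],
    [0,0,0,0,0,-0.44,0.45],
    [0,0,0,0,0,-0.66,0.45],
    [0,0,0,0,0,-0.88,0.45],
    [0,0,0,0,0,-1,0.45],
    [0,0,0,0,0,-1,0.45],
  ],
)

```text
time_s: 12.32
tool_pos: [0.5322, 0.0905, 0.2437]
eef_rot: [[-0.909, 0.417, 0.0], [0.417, 0.909, 0.0], [-0.0, 0.0, -1.0]]
wrist_force: [-1.0, 0.1, -1.2]
opening: 0.0418
finger_force: 0.0
```

Call:
step_arm(
  rows=[
    [0,0,0,0,0,-0.22,0.45],
    [0,0,0,0,0,-0.44,0.45],
    [0,0,0,0,0,-0.66,0.45],
    [0,0,0,0,0,-0.88,0.45],
    [0,0,0,0,0,-1,0.45],
    [0,0,0,0,0,-1,0.45],
  ],
)

```text
time_s: 12.82
tool_pos: [0.5321, 0.0903, 0.2436]
eef_rot: [[-0.996, -0.092, 0.0], [-0.092, 0.996, 0.0], [-0.0, 0.0, -1.0]]
wrist_force: [-0.6, -0.7, 0.4]
opening: 0.0424
finger_force: 0.0
```

```bash
python3 - <<'E'
from h import *
s=monitor.state(); R=np.array(s['eef_rot']); print(s['time_s'],np.round(s['joint_positions'],3),s['tool_pos'],R.round(4).tolist(),s['opening'])
d=snap('wrist'); np.savez('w7.npz',**d); save(d,'pics/w7.png'); X=cloud(d); z=X[...,2]; img=d['color']
m=(z>.16)&(z<.19)&(abs(X[...,0]-.529)<.05)&(abs(X[...,1]-.089)<.04)&(img.max(-1)<90); p=X[m]
print('wing',len(p)); 
if len(p): r=cv2.minAreaRect((p[:,:2]*1000).astype(np.float32)); print(r,((np.array([*np.array(r[0])/1000,.162])-s['tool_pos'])@R).round(4),np.percentile(p[:,2],[5,95]))
m=(z>.138)&(z<.165)&(abs(X[...,0]-.519)<.03)&(abs(X[...,1]-.189)<.025); p=X[m]
if len(p): print('knob',cv2.minAreaRect((p[:,:2]*1000).astype(np.float32)))
E
```

```text
12.8167 [ 0.1    0.25   1.496  0.     1.396 -1.562] [0.53211173 0.09032792 0.24361803] [[-0.9958, -0.0916, 0.0003], [-0.0916, 0.9958, 0.0001], [-0.0003, 0.0, -1.0]] 0.04243676209374883
wing 563
((528.6957397460938, 79.56739044189453), (39.78078079223633, 12.012214660644531), 5.08355188369751) [ 0.0044 -0.0104  0.0816] [0.16625232 0.17599437]
knob ((517.1248779296875, 188.58517456054688), (16.668903350830078, 16.99405288696289), 9.346735954284668)
```

View pics/w7.png

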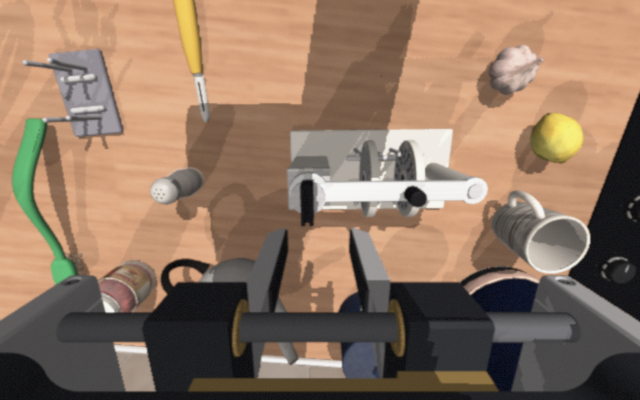

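The bar lies home over both discs, with the wing at (307,200) square across it. I descend and grip the wing.

Call:
step_arm(
  rows=[
    [0.015,-0.035,0.1,0,0,0,0.45],
    [0.015,-0.035,0.2,0,0,0,0.45],
    [0.015,-0.035,0.28,0,0,0,0.45],
    [0.015,-0.035,0.302,0,0,0,0.45],
    [0.015,-0.035,0.302,0,0,0,0.0],
    [0.015,-0.035,0.302,0,0,0,0.0],
    [0.015,-0.035,0.302,0,0,0,0.0],
    [0.015,-0.035,0.302,0,0,0,0.0],
    [0.015,-0.035,0.302,0,0,0,0.0],
    [0.015,-0.035,0.302,0,0,0,0.0],
    [0.015,-0.035,0.302,0,0,0,0.0],
  ],
  force=50,
)

```text
time_s: 13.78
tool_pos: [0.5289, 0.0792, 0.1536]
eef_rot: [[-0.996, -0.092, 0.001], [-0.092, 0.996, 0.0], [-0.001, 0.0, -1.0]]
wrist_force: [1.6, 0.8, 1.8]
opening: 0.0111
finger_force: 50.0
```

Call:
step_arm(
  rows=[
    [0,0,0.015,0,0,0,0],
    [0,0,0.03,0,0,0,0],
    [0,0,0.04,0,0,0,0],
    [0,0,0.048,0,0,0,0],
    [0,0,0.05,0,0,0,0],
    [0,0,0.05,0,0,0,0],
  ],
)

```text
time_s: 14.28
tool_pos: [0.5289, 0.0792, 0.1387]
eef_rot: [[-0.996, -0.092, 0.001], [-0.092, 0.996, 0.0], [-0.001, 0.0, -1.0]]
wrist_force: [-1.4, 0.0, 12.4]
opening: 0.0119
finger_force: 50.0
```

Call:
step_arm(
  rows=[
    [0,0,0,0,0,0.17,0],
    [0,0,0,0,0,0.34,0],
    [0,0,0,0,0,0.5,0],
    [0,0,0,0,0,0.67,0],
    [0,0,0,0,0,0.84,0],
    [0,0,0,0,0,1,0],
    [0,0,0,0,0,1,0],
  ],
)

```text
time_s: 14.87
tool_pos: [0.5291, 0.0799, 0.1388]
eef_rot: [[-0.906, 0.423, 0.002], [0.423, 0.906, 0.002], [-0.001, 0.002, -1.0]]
wrist_force: [-0.1, 7.6, 11.3]
opening: 0.0117
finger_force: 50.0
```

Call:
step_arm(
  rows=[
    [0,0,0,0,0,0.17,0],
    [0,0,0,0,0,0.34,0],
    [0,0,0,0,0,0.5,0],
    [0,0,0,0,0,0.67,0],
    [0,0,0,0,0,0.84,0],
    [0,0,0,0,0,1,0],
    [0,0,0,0,0,1,0],
  ],
)

```text
time_s: 15.45
tool_pos: [0.5291, 0.0805, 0.1388]
eef_rot: [[-0.574, 0.819, 0.002], [0.819, 0.574, 0.003], [0.001, 0.003, -1.0]]
wrist_force: [2.1, 10.6, 10.7]
opening: 0.0115
finger_force: 50.0
```

Call:
step_arm(
  rows=[
    [0,0,0,0,0,0.17,0],
    [0,0,0,0,0,0.34,0],
    [0,0,0,0,0,0.5,0],
    [0,0,0,0,0,0.67,0],
    [0,0,0,0,0,0.8,0],
    [0,0,0,0,0,0.84,0],
    [0,0,0,0,0,0.84,0],
  ],
)

```text
time_s: 16.03
tool_pos: [0.5291, 0.0806, 0.1388]
eef_rot: [[-0.174, 0.985, 0.002], [0.985, 0.174, 0.003], [0.002, 0.003, -1.0]]
wrist_force: [1.7, 11.4, 10.3]
opening: 0.0116
finger_force: 50.0
```

Call:
step_arm(
  rows=[
    [0,0,-0.01,0,0,0,0],
    [0,0,-0.018,0,0,0,0],
    [0,0,-0.018,0,0,0,0.4],
    [0,0,-0.018,0,0,0,0.4],
    [0,0,-0.018,0,0,0,0.4],
    [0,0,-0.018,0,0,0,0.4],
    [0,0,-0.1,0,0,0,0.4],
    [0,0,-0.22,0,0,0,0.4],
    [0,0,-0.33,0,0,0,0.4],
    [0,0,-0.35,0,0,0,0.4],
    [0,0,-0.35,0,0,0,0.4],
  ],
)

```text
time_s: 16.95
tool_pos: [0.5292, 0.079, 0.2449]
eef_rot: [[-0.175, 0.985, 0.004], [0.985, 0.175, 0.0], [-0.001, 0.004, -1.0]]
wrist_force: [0.0, -0.1, -0.3]
opening: 0.0376
finger_force: 0.0
```

```bash
python3 - <<'E'
from h import *
s=monitor.state(); print(s['time_s'],s['tool_pos'],s['opening'])
d=snap('wrist'); save(d,'pics/w8.png'); X=cloud(d); z=X[...,2]; img=d['color']
m=(z>.15)&(z<.19)&(abs(X[...,0]-.529)<.05)&(abs(X[...,1]-.08)<.04)&(img.max(-1)<90); p=X[m]
print('wing',len(p)); 
if len(p): print(cv2.minAreaRect((p[:,:2]*1000).astype(np.float32)),np.percentile(p[:,2],[5,50,95]))
L=X.copy(); L[...,:2]=(X[...,:2]-[.5222,.1537])@np.array([[.9948,-.1017],[.1017,.9948]])
for y in (0,.052):
    q=L[(abs(L[...,1]-y)<.012)&(L[...,2]>.08)&(L[...,2]<.116)&(abs(L[...,0])<.06)]; print(len(q),np.percentile(q,[2,98],axis=0).round(4).tolist())
m=(z>.138)&(z<.165)&(abs(X[...,0]-.519)<.03)&(abs(X[...,1]-.189)<.025); p=X[m]
if len(p): print('knob',cv2.minAreaRect((p[:,:2]*1000).astype(np.float32)))
E
```

```text
16.95 [0.5291622  0.07897539 0.24489833] 0.03761380927974592
wing 493
((527.4976806640625, 79.75303649902344), (10.79997730255127, 40.02402877807617), 9.711244583129883) [0.15771279 0.16632087 0.1678461 ]
548 [[-0.0445, -0.0035, 0.0833], [0.0431, 0.0066, 0.11]]
749 [[-0.0434, 0.0469, 0.0812], [0.0432, 0.057, 0.11]]
knob ((517.816162109375, 188.9442138671875), (17.25372314453125, 17.145431518554688), 79.95061492919922)
```

```bash
python3 -c "
from h import *
print(sign_off())"
```

```text
the job is handed in; nothing more can be done
None
```

The job is handed in. The slicing disc is in the free slot, the grating disc still stands in its own, the bar is home, and the stud is turned about 85° and back up in its catch at about 8.5 mm; no verdict came back.

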